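Lock the fence of the lens fixture with a hex key

TASK

Take the T-handle hex key from its stand and lock the sliding fence of the lens fixture: push the key fully home in the cap screw's hex socket by feel, pressing gently, and only then turn the screw clockwise until it comes up against its stop, without forcing it. Finally put the key back upright in its stand, all the way down and let go, leaving the lens on the fixture and the pad roll where they are.

Things in the scene. Friction and masses are not known exactly. Their poses are not given: they have to be found in the camera images.
- hex_key: Loose steel T-handle hex key, 0.16 kg, 111 mm tall, upright in its stand. Origin: centre of the lower tip end, z up the shaft. Hex shaft 14 mm across flats, 16.2 across corners, tip edge bevelled 2 mm (over 2.5 mm height); two flats are parallel to the handle bar (key x axis). Round collar 28 mm across at z=50 to 55 mm. Pose unread while held.
- key_tip (a point): Centre of the key's lower tip end (the origin of hex_key). Up to about 20 N of push is plenty for seating; more than 60 N of contact between key and screw (floor and side walls added up, so wedging counts) spoils the socket.
- key_handle (a point): Grasp point in the middle of the key's black T-bar handle, 98 mm above the tip. The bar runs along the key's x axis: 90 mm long, 16 mm thick (key y), 26 mm high (z=85 to 111 mm from the tip), flat sides. Below it a round black hub, 22 mm across, from z=70 mm.
- key_stand: Fixed grey plastic block 70 x 70 x 56 mm high with one upright round through hole, 20 mm diameter, in its middle. Origin: centre of its underside, on the worktop. With the key fully down its collar sits on the block's top and the key's tip is 6 mm above the origin. A tall fixed lens press stands behind it to the left (world x above 0.52, y 0.08 to 0.27, 0.26 m tall): keep clear.
- fixture: Fixed lens fixture: aluminium plate 110 (x) x 190 (y) x 14 mm, origin at the centre of its underside. Dark fixed stop, top at z=26 mm, across its -y end. A steel fence (foot 56 x 70 mm, top z=26 mm) on its +y half slides along fixture y and carries the upright cap screw in the boss at its middle. The fence itself is not measured; it stays put under the work.
- screw_nominal (a point): Point fixed on the fixture (its x=0, y=45, z=44 mm): middle of the range where the cap screw may stand, level with its head's top. The screw axis stands anywhere up to 9 mm from here along the fixture's y axis (0 in x). Head 27 mm across, sunk in a round steel boss of the fence (50 mm across), both tops level at z=44 mm; socket 15.2 mm across flats, 12 mm deep, flat floor, no lead-in.
- lock_screw (a joint): Cap screw angle, rad: grows clockwise seen from above; starts at 0.1 to 0.5, hard stop (locked) at 1.2. At 0 two flats of the socket are parallel to fixture x; at q they are turned q clockwise from that (hex repeats every 60 degrees). Friction 0.06 N m, stays where left. A seated key has about 8 degrees of play either way before it drives the screw.
- lens: Loose clear round lens blank, 65 mm diameter, 10 mm thick, lying on the fixture's plate between fixed stop and fence. Origin: centre of its underside. Leave alone.
- pad_roll: Loose roll of tape, 62 mm diameter, 46 mm high, standing behind the work. Origin: centre of its underside. Leave alone.
Things that resemble listed ones, but are neither listed nor needed, are in the scene too. There is more than one size of the hex_key; the one meant has the size given above.

How it is judged:
On the way, in this order (a step that is already met when the one before it is completed fails the run):
1. the key is fully home in the socket (tip within 2.5 mm of the socket floor, upright) before the screw has been tightened (z of key_tip in the frame of fixture between 0.028 and 0.0345 m and x of key_tip in the frame of fixture between -0.005 and 0.005 m and y of key_tip in the frame of fixture between 0.032 and 0.058 m and angle between hex_key's own z axis and vertical below 0.12 rad and value of joint lock_screw below 0.75 rad), for 0.2 s.
2. with the key still fully home, the screw is turned clockwise to its stop (within 0.08 rad) (z of key_tip in the frame of fixture between 0.028 and 0.0345 m and x of key_tip in the frame of fixture between -0.005 and 0.005 m and y of key_tip in the frame of fixture between 0.032 and 0.058 m and angle between hex_key's own z axis and vertical below 0.12 rad and value of joint lock_screw above 1.12 rad), for 0.1 s.
At the end, for the whole second after the job is handed in: The screw stands at its stop (joint above 1.1 rad) and the key stands at rest, upright (within 0.1 rad), all the way down in the stand's hole (collar within 3.5 mm of the block's top), released (x of hex_key in the frame of key_stand between -0.006 and 0.006 m and y of hex_key in the frame of key_stand between -0.006 and 0.006 m and z of hex_key in the frame of key_stand between 0 and 0.0095 m and angle between hex_key's own z axis and vertical below 0.1 rad and linear speed of hex_key below 0.02 m/s and value of joint lock_screw above 1.1 rad); the robot touches nothing.
It fails at once if the screw is turned while the key is not fully home in the socket (velocity of joint lock_screw above 0.25 rad/s and not (z of key_tip in the frame of fixture between 0.028 and 0.0345 m and x of key_tip in the frame of fixture between -0.005 and 0.005 m and y of key_tip in the frame of fixture between 0.032 and 0.058 m and angle between hex_key's own z axis and vertical below 0.12 rad)).
It fails at once if key and screw are pressed or wedged together with more than 60 N (contact force between hex_key and lock_screw above 60 N).
It fails at once if the lens is moved more than 10 mm (distance of lens from where it was at the start of the episode above 0.01 m).
It fails at once if the pad roll is moved more than 20 mm (distance of pad_roll from where it was at the start of the episode above 0.02 m).
It also fails if it takes over 67 s, if anything falls off the work surface, if the arm or the gripper's body presses on something with over 40 N, if the wrist force passes 120 N, or if a joint passes its speed limit or range.

ROBOT

A 6-joint arm with a two-finger parallel gripper is mounted at the origin on a cart in front of the work surface, level with it; the furniture and walls round the work are solid. World frame = base frame: x ahead of the robot, y to its left, z up, the work surface at z = 0. Lengths are in m, angles in rad, forces in N, time in s.
With the tool pointing down it reaches from about 0.35 to 0.875 m from the base axis. Payload 15.5 kg.
Tool frame: the origin (TCP) lies on the centre line of the jaws, within the pads' length; the fingertips stand 14 mm ahead of it and the grasp point (between the pads) lies 5 mm behind it; z points along the fingers, y is the line along which they close (so a half turn about z gives the same grasp; the last joint's range is limited). The gripper opens to 85 mm and grips with 20 to 120 N. Pads are 22 mm wide; open, the fingers measure 114 mm over their backs; the gripper's body (76 mm by 85 mm) begins 54 mm behind the grasp point. The pads swing forward as they close: fully open they stand 13 mm farther back than shut.
Start: joints at [1.155, 0.494, 1.345, -0, 1.302, -0.096], TCP at [0.197, 0.593, 0.245] pointing down, gripper open.
Joint ranges: [-2.91, 2.91], [-0.82, 2.16], [0.22, 2.67], [-1.22, 4.37], [0.12, 2.79], [-3.08, 3.08]. Speed limits (rad/s): [1.89, 1.89, 2.57, 3.01, 3.01, 3.01].

INTERFACE

Orientations are given as a unit quaternion [w, x, y, z].
In Python, from bench import manip gives the robot as it stands.
- The arm moves only by the tool drive_tool, never from a script. Its argument "increments" is a list of rows, each a list of 7 numbers: the turn, a rotation vector about the world's x, y, z in degrees, then the shift along the world's x, y, z in mm, then the gripper command: -1 is fully open, 1 is shut, values between are in proportion. A call has 1 to 20 rows; each row is the pose to reach, as a shift and turn from the pose commanded when the call began; what a row does not reach only later rows make up. A row lasts 1/12 s, in which the tool goes at most 41.7 mm and 7.16 degrees, less where a joint would pass 70% of its speed; a pose out of reach is approached as far as the arm can. A call with a gripper value outside its range is refused whole. The fingers move at their own pace and stop on an object; "newtons" is the grip in N (left out, the last holds). Time passes only in rows, so rows that repeat a pose let the fingers close. It gives the time, the measured TCP pose, the force, the opening and the grip force at its end, in the units of the state.
- manip.observe(): the state, without advancing time (a new reading comes with each control period).
- manip.capture(name): name is "side" or "top" or "wrist"; returns the picture (400x640x3 uint8, red, green, blue); there is no depth.
- manip.camera_params(name): a dict with "intrinsics" (3x3 intrinsics, pixels), "dist_coeffs" ([k1, k2, p1, p2, k3] as OpenCV has them; the pictures are not rectified), "R" (3x3) and "t" (3): a world point X has camera coordinates R X + t; the wrist camera has in their place "tool_from_camera" (4x4, takes a point from camera to tool coordinates, whose origin is the TCP and whose axes are the flange's). Camera axes: x right, y down, z forward; pixel columns grow to the right and rows downward; lengths in m; the calibration is good to about 2 mm. A picture is of the moment at which its call begins: read the wrist's pose just before it. camera_params takes no time and is no camera call.
- manip.job_done(): hands the job in; it is judged then, once.
The state is a dict: "t": time; "joint_pos": joint angles; "qd": joint speeds; "tau": joint torques, N m; "eef_pos": TCP position; "orientation": TCP orientation; "ft_force": force on the tool from outside, world axes, zero at the start; "moment": the same for the moment, N m; "width": finger opening in m; "grip_force": force on a finger pad.
Only numpy, scipy, OpenCV 4.12 (cv2) and the standard library are available. Lean on these libraries where they do the work, as an engineer would, in place of code of your own. Each camera call takes 0.05 s, during which the arm holds its last target. There are 200 camera calls.

## Working session

There is one attempt and no reset: what is moved stays moved. The work goes in short steps, Python scripts to look and compute and a tool call to move; the robot and the scene stay as the last step left them, time stands still between calls to the robot, and variables do not carry over. Pictures are saved under pics/ and viewed, at most 10 in all, crops included, and the job is handed in when it is done.

Besides the shell and the picture viewer there is one more tool, called as name([rows], argument=value, ...), one row to a line, values as JSON. drive_tool: Moves the arm, as the interface text tells. Its arguments: {"type":"object","properties":{"increments":{"type":"array"},"newtons":{"type":"number"}},"required":["increments"]}

```bash
mkdir -p pics; cat > h.py <<'E'
import numpy as np, cv2
from bench import manip
from scipy.spatial.transform import Rotation as Ro
def cam(n):
    p=manip.camera_params(n); K=np.array(p["intrinsics"]); d=np.array(p["dist_coeffs"])
    if n=="wrist":
        s=manip.observe(); q=s["orientation"]; Rt=Ro.from_quat([q[1],q[2],q[3],q[0]]).as_matrix()
        T=np.array(p["tool_from_camera"]); Rwc=Rt@T[:3,:3]; c=Rt@T[:3,3]+np.array(s["eef_pos"])
        return K,d,Rwc.T,-Rwc.T@c
    return K,d,np.array(p["R"]),np.array(p["t"])
def ray(C,uv):
    K,d,R,t=C; u=cv2.undistortPoints(np.array([[uv]],float),K,d)[0,0]
    v=R.T@np.array([u[0],u[1],1.]); return -R.T@t, v/np.linalg.norm(v)
def plane(C,uv,z):
    c,v=ray(C,uv); return c+v*(z-c[2])/v[2]
def proj(C,X):
    K,d,R,t=C; return cv2.projectPoints(np.array(X,float).reshape(-1,1,3),cv2.Rodrigues(R)[0],t,K,d)[0][:,0]
def snap(n,f):
    C=cam(n); im=cv2.cvtColor(manip.capture(n),cv2.COLOR_RGB2BGR); cv2.imwrite(f"pics/{f}.png",im); np.savez(f"pics/{f}.npz",K=C[0],d=C[1],R=C[2],t=C[3]); return im,C
def load(f):
    z=np.load(f"pics/{f}.npz"); return cv2.imread(f"pics/{f}.png"),(z["K"],z["d"],z["R"],z["t"])
E
python3 - <<'E'
from h import *
for n in("top","side"):
    im,C=snap(n,n+"0"); print(n,-C[2].T@C[3],C[2][2])
a=np.hstack([]) 
E
```

```text
top [ 0.48340932 -0.13464732  0.99522206] [ 0.06778154 -0.01284488 -0.9976175 ]
side [0.25777794 0.58830672 0.38992339] [ 0.36834283 -0.86262557 -0.3466997 ]Traceback (most recent call last):
  File "<stdin>", line 4, in <module>
    return _nx.concatenate(arrs, 1, dtype=dtype, casting=casting)
           ~~~~~~~~~~~~~~~^^^^^^^^^^^^^^^^^^^^^^^^^^^^^^^^^^^^^^^
ValueError: need at least one array to concatenate
```

View pics/top0.png

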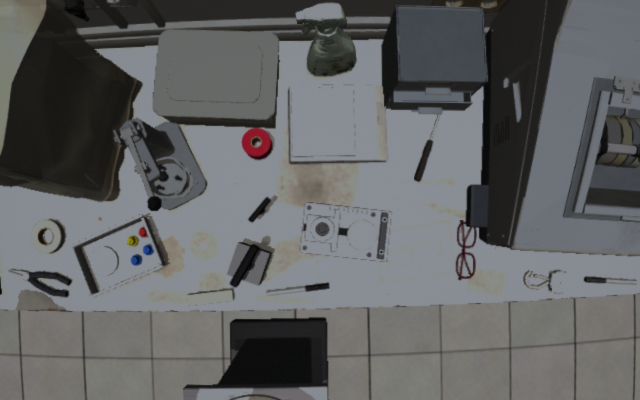

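View pics/side0.png

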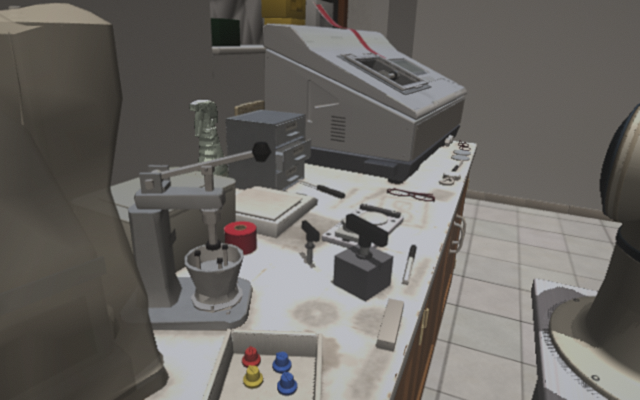

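The top view shows the stand with a large black T-bar at about (247,264), and a smaller T-key standing free at (262,208). The fixture is at (346,232), with the screw and boss at (322,229), the lens at (360,235) and the stop at (383,236). The pad roll, red, is at (257,143). In the side view the large key is in the grey block at (365,235) and the small one at (310,240).

Candidates for hex_key are the large T in the stand (top 247,264), the small T standing on the table (262,208), and the screwdrivers at (300,288) and (428,150). I choose the large one in the stand and check it in a close crop.

```bash
python3 - <<'E'
from h import *
t,C=load("top0"); s,S=load("side0")
a=cv2.resize(t[190:300,210:400],None,fx=4,fy=4,interpolation=cv2.INTER_CUBIC)
b=cv2.resize(s[195:305,290:430],None,fx=1.4,fy=1.4)
o=np.zeros((600,800,3),np.uint8); o[:440,:760]=a; o[440:440+b.shape[0],:b.shape[1]]=b[:160]
cv2.imwrite("pics/crop.png",o)
print(plane(C,(247,264),.105),plane(C,(322,229),.044),plane(C,(383,236),.026))
g=t.max(2)
def rect(m,off,z,name):
    cs=cv2.findContours(m,0,1)[0]
    for c in sorted(cs,key=cv2.contourArea)[::-1][:4]:
        if cv2.contourArea(c)<40: continue
        box=cv2.boxPoints(cv2.minAreaRect(c))+off
        P=np.array([plane(C,p,z) for p in box]); m2=P.mean(0)
        e=[P[1]-P[0],P[2]-P[1]]; 
        print(name,cv2.contourArea(c),box.mean(0).round(1),m2.round(4),[(round(float(np.linalg.norm(x[:2])),4),round(float(np.degrees(np.arctan2(x[1],x[0]))),1)) for x in e])
x0,y0,x1,y1=215,190,285,300
m=((g[y0:y1,x0:x1]<55)*255).astype(np.uint8); rect(m,[x0,y0],.111,"dark")
x0,y0,x1,y1=370,200,400,265
m=((g[y0:y1,x0:x1]<75)*255).astype(np.uint8); rect(m,[x0,y0],.026,"stop")
E
```

```text
[ 0.42874064 -0.00425311  0.105     ] [ 0.49470861 -0.15394029  0.044     ] [ 0.4767597  -0.28472049  0.026     ]
dark 499.0 [251.2 266.9] [ 0.4234 -0.0131  0.111 ] [(0.0888, -15.8), (0.0622, -105.8)]
dark 142.5 [260. 210.] [ 0.5337 -0.0324  0.111 ] [(0.0555, -40.9), (0.0144, -131.0)]
stop 151.5 [382.4 232. ] [ 0.4854 -0.2837  0.026 ] [(0.0828, -7.5), (0.0133, -97.0)]
```

View pics/crop.png

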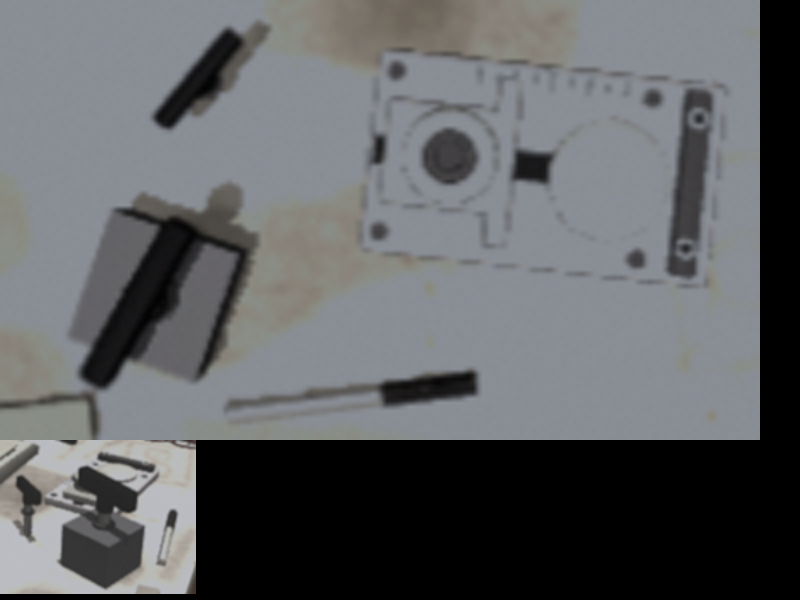

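The crop confirms the choice. The large black T-bar stands over the grey block, with bar ends at about (255,246) and (234,285). The screw head is at crop (449,156), which is top-image (322,229). Fixture corners are at crop (383,50), (726,84), (706,286) and (362,250).

```bash
python3 - <<'E'
from h import *
t,C=load("top0")
f=lambda x,y:(210+(x+.5)/4-.5,190+(y+.5)/4-.5)
a=plane(C,f(180,222),.117);b=plane(C,f(97,380),.117);d=a-b
print("bar",a,b,(a+b)/2,np.linalg.norm(d),np.degrees(np.arctan2(d[1],d[0])))
P=[plane(C,f(*p),.014) for p in [(383,50),(726,84),(706,286),(362,250)]]
print("fix",np.mean(P,0),[ (np.linalg.norm(P[i]-P[i-1]),np.degrees(np.arctan2(*(P[i]-P[i-1])[[1,0]]))) for i in range(4)])
print("screw",plane(C,f(449,156),.044))
s=manip.observe(); q=s["orientation"]; R=Ro.from_quat([q[1],q[2],q[3],q[0]]).as_matrix(); print(R.round(3),s["eef_pos"],s["width"],s["t"]); print(np.array(manip.camera_params("wrist")["tool_from_camera"]).round(3), manip.camera_params("wrist")["intrinsics"])
E
```

```text
bar [ 0.46558384 -0.02143383  0.117     ] [0.39019202 0.02019882 0.117     ] [ 0.42788793 -0.00061751  0.117     ] 0.08612319575756618 -28.908231728507328
fix [ 0.48849651 -0.20599176  0.014     ] [(np.float64(0.10871689454717876), np.float64(-7.227879004234864)), (np.float64(0.18767490382735083), np.float64(-96.96650442579104)), (np.float64(0.11017424584702493), np.float64(172.5063929041037)), (np.float64(0.1871629452399199), np.float64(82.58843629516825))]
screw [ 0.49550041 -0.15369687  0.044     ]
[[-0.949  0.315 -0.   ]
 [ 0.315  0.949 -0.001]
 [ 0.    -0.001 -1.   ]] [0.19692261 0.59285303 0.24477881] 0.08547608880472515 0.1
[[ 0.001 -0.964 -0.267  0.068]
 [ 1.     0.001 -0.     0.   ]
 [ 0.001 -0.267  0.964 -0.129]
 [ 0.     0.     0.     1.   ]] [[286.81757133   0.         322.11532366]
 [  0.         286.81757133 198.41575566]
 [  0.           0.           1.        ]]
```

drive_tool([
  [0,0,-10.5,140,-490,0,-1],
  [0,0,-10.5,140,-490,0,-1],
  [0,0,-10.5,140,-490,0,-1],
  [0,0,-10.5,140,-490,0,-1],
  [0,0,-10.5,140,-490,0,-1],
  [0,0,-10.5,140,-490,0,-1],
  [0,0,-10.5,140,-490,0,-1],
  [0,0,-10.5,140,-490,0,-1],
  [0,0,-10.5,140,-490,0,-1],
  [0,0,-10.5,140,-490,0,-1],
  [0,0,-10.5,140,-490,0,-1],
  [0,0,-10.5,140,-490,0,-1],
  [0,0,-10.5,298,-747,-60,-1],
  [0,0,-10.5,298,-747,-60,-1],
  [0,0,-10.5,298,-747,-60,-1],
  [0,0,-10.5,298,-747,-60,-1],
  [0,0,-10.5,298,-747,-60,-1],
  [0,0,-10.5,298,-747,-60,-1],
  [0,0,-10.5,298,-747,-60,-1],
  [0,0,-10.5,298,-747,-60,-1],
])

```text
t: 1.77
eef_pos: [0.4962, -0.157, 0.1844]
orientation: [0.0, 0.25, 0.968, -0.0]
ft_force: [-0.0, 0.6, 0.5]
width: 0.0854
grip_force: 0.0
```

drive_tool([
  [0,0,0,0,0,-30,-1],
  [0,0,0,0,0,-60,-1],
  [0,0,0,0,0,-85,-1],
  [0,0,0,0,0,-85,-1],
  [0,0,0,0,0,-85,-1],
  [0,0,0,0,0,-85,-1],
  [0,0,0,0,0,-85,-1],
])

```text
t: 2.35
eef_pos: [0.4959, -0.1541, 0.1018]
orientation: [0.001, 0.249, 0.968, -0.0]
ft_force: [0.2, -0.5, 0.2]
width: 0.0854
grip_force: 0.0
```

```bash
python3 - <<'E'
from h import *
im,C=snap("wrist","w1"); s=manip.observe(); print(s["eef_pos"],s["ft_force"],s["t"])
print(proj(C,[[.4955,-.1537,.044],[.428,0,.117]]))
E
```

```text
[ 0.49588524 -0.15410742  0.10182943] [-0.91897582  0.87146012 -0.37422335] 2.4
[[322.49837365 219.95939755]
 [615.41866992 -70.09312855]]
```

View pics/w1.png

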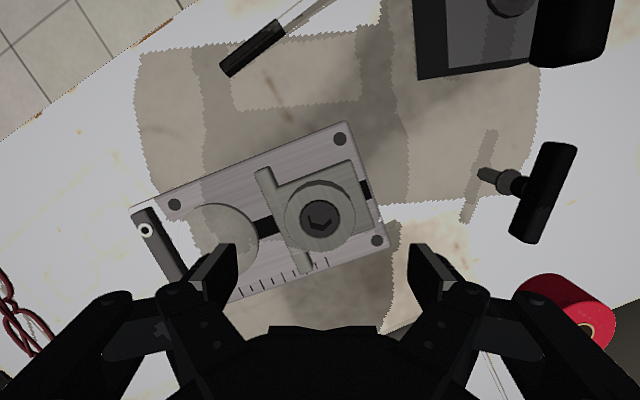

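The wrist view shows the screw head at about (319,219) with its hex socket, about 3 px from the prediction. The lens is at (225,240), the key stand at the upper right and the small key at (530,190). Next I measure the head centre and the socket angle.

```bash
python3 - <<'E'
from h import *
im,C=load("w1"); g=cv2.cvtColor(im,6)
x0,y0=270,170; c=g[y0:270,x0:370]; big=cv2.resize(c,None,fx=6,fy=6,interpolation=cv2.INTER_CUBIC)
print(c[49,10:90:2])
cv2.imwrite("pics/hex.png",big)
# local rectified view: 0.1 mm/px on plane z=.044
cx,cy=.4955,-.1537; n=400
gx,gy=np.meshgrid(np.arange(n),np.arange(n)); X=np.stack([cx+(200-gy)*1e-4,cy+(200-gx)*1e-4,np.full_like(gx,0)+.044],-1).reshape(-1,3)
uv=proj(C,X).astype(np.float32).reshape(n,n,2); r=cv2.remap(g,uv[...,0],uv[...,1],cv2.INTER_CUBIC); cv2.imwrite("pics/rect.png",r)
for th in(55,65,75,85,100):
    m=((cv2.GaussianBlur(r,(0,0),4)<th)*255).astype(np.uint8)
    for k in sorted(cv2.findContours(m,0,1)[0],key=cv2.contourArea)[::-1][:2]:
        (u,v),rad=cv2.minEnclosingCircle(k); A=cv2.contourArea(k)
        if A<3000: continue
        M=cv2.moments(k);u,v=M["m10"]/M["m00"],M["m01"]/M["m00"]
        p=k[:,0]-[u,v]; ang=np.arctan2(-p[:,0],-p[:,1])  # world yaw: x up,y left
        rr=np.hypot(*p.T); h=(rr*np.exp(6j*ang)).mean()
        print(th,A/1e4**1*100,"mm2 r",rad/10,"c",cx+(200-v)*1e-4,cy+(200-u)*1e-4,"corner yaw",np.degrees(np.angle(h))/6,abs(h))
E
```

```text
[107 108  92 108 106 108 107 107 112 101  34  49  47  46  25  29  45  43
  45  46  45  45  46  46  42  22  47  46  47  33  81 104 102 103 102 102
 104  93 108 103]
55 602.675 mm2 r 14.061250305175781 c 0.4935619772956679 -0.15517510985744112 corner yaw 13.08259667685841 0.12022379530703566
65 620.04 mm2 r 14.246665954589844 c 0.49363063673311397 -0.15521295561576673 corner yaw 11.836744368127155 0.219479604813992
75 636.6850000000001 mm2 r 14.437533569335937 c 0.49369232168707183 -0.15523980487472874 corner yaw 2.309500697035758 0.1840394916514935
85 654.99 mm2 r 14.64661865234375 c 0.49375302879942184 -0.15526371089634958 corner yaw -2.999197099310884 0.3306788306683011
100 694.465 mm2 r 15.136247253417968 c 0.49391430357661414 -0.15529957425260213 corner yaw -11.786146848997703 0.060789634795993586
100 43.45 mm2 r 7.18001708984375 c 0.5122219064058304 -0.13733218258534713 corner yaw -25.543508265805343 15.562146043414051
```

View pics/rect.png

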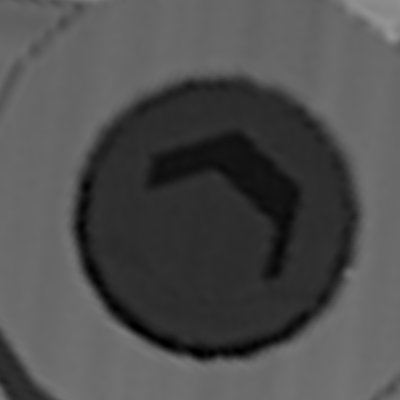

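drive_tool([
  [0,0,0,0,0,40,-1],
  [0,0,0,0,0,80,-1],
  [0,0,0,-20,45,100,-1],
  [0,0,0,-40,90,100,-1],
  [0,0,0,-60,130,100,-1],
  [0,0,0,-67,154,100,-1],
  [0,0,0,-67,154,100,-1],
  [0,0,0,-67,154,100,-1],
  [0,0,0,-67,154,100,-1],
])

```text
t: 3.15
eef_pos: [0.4288, 0.0001, 0.2012]
orientation: [0.001, 0.249, 0.969, 0.0]
ft_force: [1.1, -0.7, 0.4]
width: 0.0858
grip_force: 0.0
```

```bash
python3 - <<'E'
from h import *
im,C=snap("wrist","w2"); s=manip.observe(); print(s["eef_pos"],s["t"])
print(proj(C,[[.428,0,.117],[.4656,-.0214,.117],[.3902,.0202,.117]]))
E
```

```text
[ 0.42897667 -0.0004716   0.20097907] 3.2
[[321.64187549 208.38335232]
 [320.85856858 258.50645758]
 [320.96363075 153.23476355]]
```

View pics/w2.png

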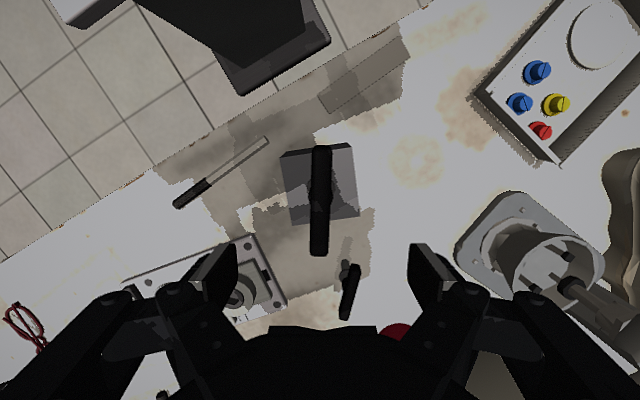

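The wrist view shows the bar upright in the picture from (322,146) to (319,256), so it is aligned with the jaws. The stand's block surrounds it, with corners at about (281,156), (351,143), (360,215) and (290,225).

```bash
python3 - <<'E'
from h import *
im,C=load("w2"); g=im.max(2)
m=((g[135:265,300:345]<38)*255).astype(np.uint8)
k=max(cv2.findContours(m,0,1)[0],key=cv2.contourArea); pts=k[:,0]+[300,135]
w=[(v,pts[pts[:,1]==v][:,0].min(),pts[pts[:,1]==v][:,0].max()) for v in range(pts[:,1].min(),pts[:,1].max()+1,8)]; print(w,pts[:,1].min(),pts[:,1].max())
e1=plane(C,(321.5,pts[:,1].min()),.117); e2=plane(C,(319,pts[:,1].max()),.117);d=e2-e1
print(e1,e2,(e1+e2)/2,np.linalg.norm(d),np.degrees(np.arctan2(d[1],d[0])))
P=[plane(C,p,.056) for p in [(281,156),(351,143),(360,215),(290,225)]]; print(np.mean(P,0),[np.linalg.norm(P[i]-P[i-1]) for i in range(4)])
E
```

```text
[(143, np.int64(342), np.int64(344)), (151, np.int64(300), np.int64(331)), (159, np.int64(312), np.int64(331)), (167, np.int64(311), np.int64(331)), (175, np.int64(311), np.int64(331)), (183, np.int64(310), np.int64(331)), (191, np.int64(309), np.int64(332)), (199, np.int64(309), np.int64(332)), (207, np.int64(310), np.int64(329)), (215, np.int64(310), np.int64(329)), (223, np.int64(310), np.int64(328)), (231, np.int64(310), np.int64(328)), (239, np.int64(310), np.int64(327)), (247, np.int64(310), np.int64(327)), (255, np.int64(312), np.int64(325))] 143 255
[0.38382776 0.02415653 0.117     ] [ 0.46208121 -0.02120143  0.117     ] [0.42295449 0.00147755 0.117     ] 0.09044859190253693 -30.097819937322424
[0.42414544 0.00068483 0.056     ] [np.float64(0.07059965484788294), np.float64(0.0676995566914472), np.float64(0.07261175877454978), np.float64(0.07191991462938975)]
```

drive_tool([
  [0,0,-1,-4,1,-30,-1],
  [0,0,-1,-4,1,-60,-1],
  [0,0,-1,-4,1,-85,-1],
  [0,0,-1,-4,1,-94,-1],
  [0,0,-1,-4,1,-94,-1],
  [0,0,-1,-4,1,-94,-1],
  [0,0,-1,-4,1,-94,0.4],
  [0,0,-1,-4,1,-94,0.4],
  [0,0,-1,-4,1,-94,1],
  [0,0,-1,-4,1,-94,1],
  [0,0,-1,-4,1,-94,1],
  [0,0,-1,-4,1,-94,1],
  [0,0,-1,-4,1,-94,1],
  [0,0,-1,-4,1,-94,1],
], newtons=80)

```text
t: 4.37
eef_pos: [0.425, 0.0015, 0.1072]
orientation: [0.001, 0.258, 0.966, 0.001]
ft_force: [-1.3, 7.1, 22.1]
width: 0.0145
grip_force: 121.9
```

drive_tool([
  [0,0,0,0,0,0,1],
  [0,0,0,0,0,0,1],
  [0,0,0,0,0,0,1],
], newtons=80)

```text
t: 4.62
eef_pos: [0.425, 0.0015, 0.1072]
orientation: [0.001, 0.258, 0.966, 0.001]
ft_force: [-0.6, 6.9, 21.3]
width: 0.0147
grip_force: 121.9
```

```bash
python3 - <<'E'
from h import *
snap("wrist","w3"); s=manip.observe(); print(s["eef_pos"],s["t"],s["width"],s["grip_force"],s["ft_force"],s["moment"])
E
```

```text
[0.42504526 0.00144578 0.10718488] 4.6667 0.014479364162439579 121.88058701343834 [-1.03576892  7.46629117 21.01366018] [1.31361125 0.01449375 0.03802489]
```

View pics/w3.png

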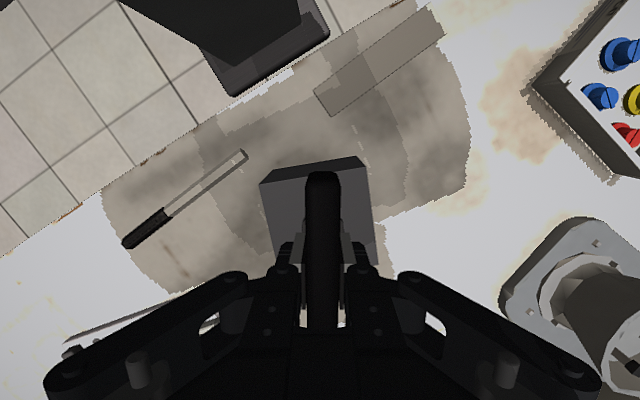

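drive_tool([
  [0,0,0,0,0,0,0.5],
  [0,0,0,0,0,0,0.5],
  [0,0,0,0,0,3,0.5],
  [0,0,0,0,0,4,0.5],
  [0,0,0,0,0,4,1],
  [0,0,0,0,0,4,1],
  [0,0,0,0,0,4,1],
  [0,0,0,0,0,4,1],
  [0,0,0,0,0,4,1],
], newtons=60)

```text
t: 5.42
eef_pos: [0.4242, 0.0011, 0.1107]
orientation: [0.0, 0.258, 0.966, 0.0]
ft_force: [-2.7, -0.2, 15.5]
width: 0.015
grip_force: 58.9
```

drive_tool([
  [0,0,0,0,0,2,1],
  [0,0,0,0,0,5,1],
  [0,0,0,0,0,5,1],
  [0,0,0,0,0,5,1],
])

```text
t: 5.75
eef_pos: [0.4241, 0.0011, 0.1154]
orientation: [0.0, 0.258, 0.966, 0.0]
ft_force: [-0.9, 0.3, -2.1]
width: 0.0143
grip_force: 58.7
```

```bash
python3 - <<'E'
from h import *
snap("side","s1"); s=manip.observe(); print(s["eef_pos"],s["t"],s["width"],s["grip_force"],s["ft_force"],s["moment"])
im,_=load("s1"); cv2.imwrite("pics/s1c.png",cv2.resize(im[150:310,290:450],None,fx=3.5,fy=3.5,interpolation=cv2.INTER_CUBIC))
E
```

```text
[0.4240281  0.00113762 0.11524554] 5.8 0.014562885610557583 58.65746319293976 [ 0.27088389  0.03032486 -1.00161012] [ 0.01473204 -0.05345529 -0.00325645]
```

View pics/s1c.png

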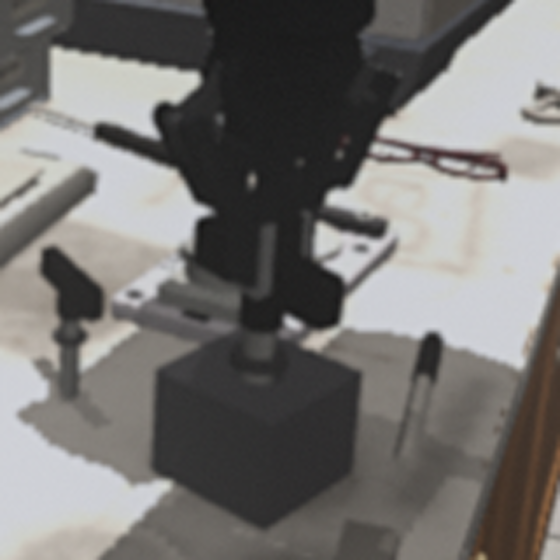

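The side crop shows the key in the jaws, lifted clear with its collar off the block. Next I measure the bar's position within the jaws in the wrist camera, to cancel the camera bias.

```bash
python3 - <<'E'
from h import *
im,C=snap("wrist","w4"); s=manip.observe(); g=im.max(2); e=np.array(s["eef_pos"])
q=s["orientation"]; R=Ro.from_quat([q[1],q[2],q[3],q[0]]).as_matrix()
for v in range(160,250,8):
    r=np.where(g[v,285:360]<42)[0]+285; print(v,r.min() if len(r) else 0,r.max() if len(r) else 0,g[v,321])
for u in (316,321,326):
    col=g[150:200,u].astype(int); v=150+np.argmin(np.diff(col)); print(u,v, (R.T@(plane(C,(u,v+.5),e[2]-.1047+.111)-e)*1e3).round(2))
for v in(185,200): print([(R.T@(plane(C,(u,v),e[2]-.1047+.111)-e)*1e3).round(2) for u in (306,321,336)])
print(e)
E
```

```text
160 328 359 114
168 285 347 32
176 285 336 7
184 306 339 14
192 305 339 18
200 305 339 17
208 306 339 15
216 305 339 17
224 306 339 17
232 305 339 16
240 304 340 19
248 285 359 15
316 161 [50.49 -2.74 -6.29]
321 160 [50.92 -0.58 -6.29]
326 159 [51.36  1.57 -6.29]
[array([40.12, -7.19, -6.3 ]), array([40.12, -0.59, -6.3 ]), array([40.13,  6.02, -6.3 ])]
[array([33.25, -7.29, -6.3 ]), array([33.26, -0.59, -6.3 ]), array([33.26,  6.11, -6.3 ])]
[0.42401096 0.00113412 0.11519783]
```

```bash
python3 - <<'E'
from h import *
im,C=load("w4"); g=im.max(2)
for u in(314,321,328): print(list(g[158:184,u]))
E
```

```text
[np.uint8(107), np.uint8(108), np.uint8(109), np.uint8(114), np.uint8(67), np.uint8(26), np.uint8(29), np.uint8(32), np.uint8(32), np.uint8(31), np.uint8(32), np.uint8(33), np.uint8(31), np.uint8(5), np.uint8(4), np.uint8(7), np.uint8(6), np.uint8(7), np.uint8(5), np.uint8(6), np.uint8(10), np.uint8(8), np.uint8(7), np.uint8(14), np.uint8(11), np.uint8(14)]
[np.uint8(109), np.uint8(109), np.uint8(114), np.uint8(59), np.uint8(27), np.uint8(32), np.uint8(32), np.uint8(33), np.uint8(32), np.uint8(31), np.uint8(32), np.uint8(33), np.uint8(25), np.uint8(3), np.uint8(4), np.uint8(6), np.uint8(8), np.uint8(7), np.uint8(7), np.uint8(6), np.uint8(5), np.uint8(5), np.uint8(12), np.uint8(12), np.uint8(11), np.uint8(14)]
[np.uint8(120), np.uint8(125), np.uint8(33), np.uint8(27), np.uint8(31), np.uint8(33), np.uint8(31), np.uint8(32), np.uint8(31), np.uint8(31), np.uint8(33), np.uint8(33), np.uint8(25), np.uint8(3), np.uint8(4), np.uint8(2), np.uint8(5), np.uint8(5), np.uint8(7), np.uint8(4), np.uint8(9), np.uint8(9), np.uint8(10), np.uint8(10), np.uint8(13), np.uint8(13)]
```

drive_tool([
  [0,0,0,0,0,20,1],
  [0,0,0,0,0,45,1],
  [0,0,0,0,0,75,1],
  [0,0,5,20,-30,75,1],
  [0,0,10,35,-70,75,1],
  [0,0,16,50,-110,75,1],
  [0,0,16,70,-156,75,1],
  [0,0,16,70,-156,75,1],
  [0,0,16,70,-156,75,1],
  [0,0,16,70,-156,75,1],
  [0,0,16,70,-156,50,1],
  [0,0,16,70,-156,50,1],
  [0,0,16,70,-156,50,1],
  [0,0,16,70,-156,50,1],
])

```text
t: 7.02
eef_pos: [0.4939, -0.1541, 0.1658]
orientation: [-0.0, 0.12, 0.993, 0.0]
ft_force: [-0.4, 0.8, -2.1]
width: 0.0147
grip_force: 58.9
```

```bash
python3 - <<'E'
from h import *
im,C=snap("side","s2"); s=manip.observe(); e=np.array(s["eef_pos"]); print(e,s["t"])
q=s["orientation"]; R=Ro.from_quat([q[1],q[2],q[3],q[0]]).as_matrix(); print(np.degrees(np.arctan2(R[1,1],R[0,1])))
tip=e[2]-.1047
for h in(0,10,20,30,40,52,60): print(h,proj(C,[[e[0],e[1],tip+h/1e3]]).round(1))
print("toolx +5:",proj(C,[e+R[:,0]*.005-[0,0,.09],e-[0,0,.09]]))
print("boss",proj(C,[[.4939,-.1553,.044],[.4955,-.1537,.044]]), proj(C,[[.4939,-.1553,.044]])+0)
d=np.array([C[2][0,0],C[2][0,1],0]);d/=np.linalg.norm(d); print("boss edges",proj(C,[[.4939,-.1553,.04]+k*.025*d for k in(-1,1)]))
u,v=proj(C,[[.4939,-.1553,.06]])[0].astype(int); x0,y0=u-40,v-45
big=cv2.resize(im[y0:y0+75,x0:x0+80],None,fx=8,fy=8,interpolation=cv2.INTER_CUBIC); print(x0,y0); cv2.imwrite("pics/s2c.png",big)
E
```

```text
[ 0.49419233 -0.15435679  0.16607706] 7.0667
76.1613637958951
0 [[355.  212.3]]
10 [[355.3 207.8]]
20 [[355.6 203.2]]
30 [[355.8 198.6]]
40 [[356.1 194. ]]
52 [[356.5 188.3]]
60 [[356.7 184.5]]
toolx +5: [[357.50021702 206.28142526]
 [355.41379231 205.66489643]]
boss [[354.81838924 220.00236622]
 [353.82518618 220.14328272]] [[354.81838924 220.00236622]]
boss edges [[342.56931917 221.5005118 ]
 [366.83652526 222.05663216]]
315 167
```

View pics/s2c.png

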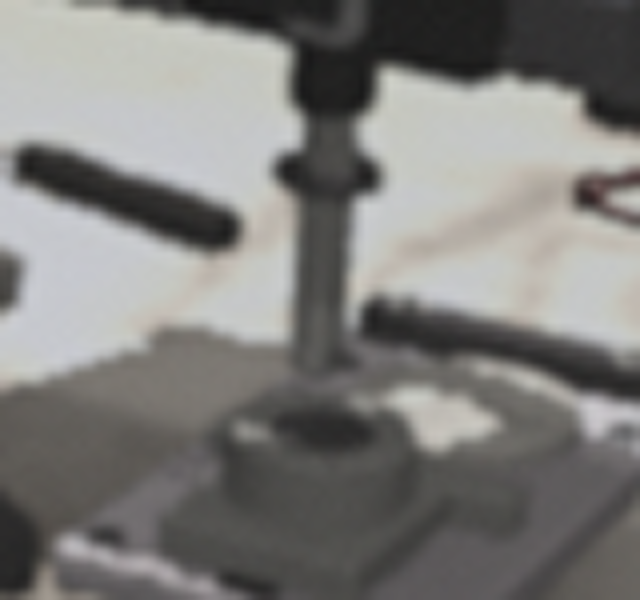

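The side crop shows the tip at about crop (315,372) and the screw head at about (325,427). The key sits about 2.7 mm off along tool -x, which matches the wrist measurement, so I correct for it and approach.

drive_tool([
  [0,0,0,-2.9,-0.6,0,1],
  [0,0,0,-2.9,-0.6,-8,1],
  [0,0,0,-2.9,-0.6,-14,1],
  [0,0,0,-2.9,-0.6,-15,1],
  [0,0,0,-2.9,-0.6,-15,1],
  [0,0,0,-2.9,-0.6,-16,1],
  [0,0,0,-2.9,-0.6,-16.5,1],
  [0,0,0,-2.9,-0.6,-17,1],
  [0,0,0,-2.9,-0.6,-17.5,1],
  [0,0,0,-2.9,-0.6,-17.5,1],
])

```text
t: 7.9
eef_pos: [0.4912, -0.1555, 0.1478]
orientation: [0.0, 0.121, 0.993, -0.0]
ft_force: [-0.8, -0.3, -1.7]
width: 0.0149
grip_force: 58.9
```

drive_tool([
  [0,0,0,0,0,-0.5,1],
  [0,0,0,0,0,-1,1],
  [0,0,0,0,0,-1.5,1],
  [0,0,0,0,0,-1.5,1],
])

```text
t: 8.23
eef_pos: [0.4912, -0.1555, 0.1462]
orientation: [-0.0, 0.121, 0.993, 0.0]
ft_force: [-0.1, 0.6, -1.5]
width: 0.0147
grip_force: 59.0
```

drive_tool([
  [0,0,0,0,0,-0.5,1],
  [0,0,0,0,0,-1,1],
  [0,0,0,0,0,-1.5,1],
  [0,0,0,0,0,-1.5,1],
])

```text
t: 8.57
eef_pos: [0.4911, -0.1555, 0.1447]
orientation: [-0.0, 0.121, 0.993, 0.0]
ft_force: [-0.7, -0.5, -0.6]
width: 0.0144
grip_force: 59.0
```

drive_tool([
  [0,0,0,0,0,-0.5,1],
  [0,0,0,0,0,-1,1],
  [0,0,0,0,0,-1.5,1],
  [0,0,0,0,0,-1.5,1],
])

```text
t: 8.9
eef_pos: [0.4911, -0.1555, 0.1432]
orientation: [-0.0, 0.121, 0.993, 0.0]
ft_force: [-1.5, -0.2, -2.2]
width: 0.0151
grip_force: 59.0
```

drive_tool([
  [0,0,0,0,0,-0.5,1],
  [0,0,0,0,0,-1,1],
  [0,0,0,0,0,-1.5,1],
  [0,0,0,0,0,-2,1],
  [0,0,0,0,0,-2,1],
])

```text
t: 9.32
eef_pos: [0.4912, -0.1555, 0.1412]
orientation: [-0.0, 0.121, 0.993, 0.0]
ft_force: [0.2, 0.1, -1.2]
width: 0.0145
grip_force: 59.0
```

drive_tool([
  [0,0,0,0,0,-0.5,1],
  [0,0,0,0,0,-1,1],
  [0,0,0,0,0,-1.5,1],
  [0,0,0,0,0,-2,1],
  [0,0,0,0,0,-2.5,1],
  [0,0,0,0,0,-2.5,1],
])

```text
t: 9.82
eef_pos: [0.4911, -0.1555, 0.1387]
orientation: [-0.0, 0.121, 0.993, 0.0]
ft_force: [1.1, 1.0, -1.3]
width: 0.0149
grip_force: 59.0
```

drive_tool([
  [0,0,0,0,0,-0.4,1],
  [0,0,0,0,0,-0.8,1],
  [0,0,0,0,0,-1.2,1],
  [0,0,0,0,0,-1.2,1],
])

```text
t: 10.15
eef_pos: [0.4911, -0.1555, 0.1375]
orientation: [-0.0, 0.121, 0.993, 0.0]
ft_force: [0.8, 0.4, -1.8]
width: 0.0148
grip_force: 59.0
```

drive_tool([
  [0,0,0,0,0,-0.4,1],
  [0,0,0,0,0,-0.8,1],
  [0,0,0,0,0,-0.8,1],
])

```text
t: 10.4
eef_pos: [0.4912, -0.1555, 0.1368]
orientation: [0.0, 0.121, 0.993, -0.0]
ft_force: [0.1, -0.4, -1.1]
width: 0.0143
grip_force: 59.0
```

drive_tool([
  [0,0,0,0,0,-0.4,1],
  [0,0,0,0,0,-0.6,1],
  [0,0,0,0,0,-0.6,1],
])

```text
t: 10.65
eef_pos: [0.4914, -0.1556, 0.1366]
orientation: [0.0, 0.121, 0.993, -0.0]
ft_force: [-0.7, 1.3, 9.1]
width: 0.0146
grip_force: 60.3
```

drive_tool([
  [0,0,0,0,0,0,1],
  [0,0,0,0,0,0,1],
  [0,0,0,0,0,0,1],
  [0,0,-2.5,0.04,0.11,0,1],
  [0,0,-5,0.08,0.22,0,1],
  [0,0,-7.5,0.11,0.34,0,1],
  [0,0,-10,0.15,0.45,0,1],
  [0,0,-12.5,0.2,0.55,0,1],
  [0,0,-15,0.26,0.65,0,1],
  [0,0,-15,0.26,0.65,0,1],
])

```text
t: 11.48
eef_pos: [0.4918, -0.155, 0.1366]
orientation: [0.001, 0.251, 0.968, -0.0]
ft_force: [-0.4, 0.9, 7.9]
width: 0.0145
grip_force: 60.2
```

```bash
python3 - <<'E'
from h import *
s=manip.observe(); print(s["eef_pos"],s["ft_force"],s["moment"],s["joint_pos"],s["t"])
E
```

```text
[ 0.49181366 -0.15496179  0.13664021] [-0.41951429  0.85153596  7.90421575] [ 0.1945775   0.1212936  -0.01004291] [-4.21088070e-01  4.84072518e-01  1.73842988e+00  2.19389014e-05
  9.18021993e-01 -1.48484599e+00] 11.4833
```

drive_tool([
  [0,0,-2.5,0.06,0.1,0,1],
  [0,0,-5,0.12,0.21,0,1],
  [0,0,-7.5,0.19,0.31,0,1],
  [0,0,-10,0.26,0.4,0,1],
  [0,0,-12.5,0.33,0.49,0,1],
  [0,0,-15,0.41,0.57,0,1],
  [0,0,-15,0.41,0.57,0,1],
])

```text
t: 12.07
eef_pos: [0.4921, -0.1543, 0.1366]
orientation: [0.0, 0.375, 0.927, 0.0]
ft_force: [-0.2, 1.4, 8.7]
width: 0.0151
grip_force: 60.3
```

```bash
python3 - <<'E'
from h import *
s=manip.observe(); print(s["eef_pos"],s["ft_force"],s["moment"],s["t"])
E
```

```text
[ 0.49214389 -0.15434474  0.13663322] [-0.23236845  1.39677063  8.69181695] [0.11309269 0.26216703 0.01664837] 12.0667
```

drive_tool([
  [0,0,-2.5,0.09,0.08,0,1],
  [0,0,-5,0.18,0.16,0,1],
  [0,0,-7.5,0.27,0.24,0,1],
  [0,0,-10,0.36,0.31,0,1],
  [0,0,-12.5,0.45,0.38,0,1],
  [0,0,-15,0.55,0.44,0,1],
])

```text
t: 12.57
eef_pos: [0.4926, -0.1539, 0.1366]
orientation: [0.0, 0.492, 0.87, 0.0]
ft_force: [-1.7, 1.7, 8.9]
width: 0.0147
grip_force: 60.3
```

```bash
python3 - <<'E'
from h import *
s=manip.observe(); print(s["eef_pos"],s["ft_force"],s["moment"],s["t"])
im,C=snap("side","s3"); g=im.max(2)
E
```

```text
[ 0.49259207 -0.15387041  0.13662406] [-1.65375305  1.70607392  8.9207846 ] [0.21573649 0.40437935 0.07697578] 12.5667
```

drive_tool([
  [0,0,-2.5,0.1,0.05,0,1],
  [0,0,-5,0.21,0.1,0,1],
  [0,0,-7.5,0.32,0.16,0,1],
  [0,0,-10,0.43,0.21,0,1],
  [0,0,-12.5,0.54,0.25,0,1],
  [0,0,-15,0.65,0.29,0,1],
])

```text
t: 13.12
eef_pos: [0.4931, -0.1535, 0.1366]
orientation: [0.0, 0.602, 0.799, 0.0]
ft_force: [-2.0, 0.7, 8.8]
width: 0.0148
grip_force: 60.4
```

```bash
python3 - <<'E'
from h import *
s=manip.observe(); print(s["eef_pos"],s["ft_force"],s["moment"],s["t"])
E
```

```text
[ 0.49314643 -0.15352792  0.13661322] [-1.99236327  0.74629775  8.83791312] [0.31792261 0.44825285 0.02290606] 13.1167
```

drive_tool([
  [0,0,-1.5,0.07,0.01,0,1],
  [0,0,-3,0.14,0.03,0,1],
  [0,0,-4.5,0.2,0.04,0,1],
  [0,0,-6,0.28,0.05,0,1],
])

```text
t: 13.45
eef_pos: [0.4934, -0.1534, 0.1366]
orientation: [0.0, 0.642, 0.766, 0.0]
ft_force: [-2.4, 1.5, 9.3]
width: 0.0142
grip_force: 60.4
```

```bash
python3 - <<'E'
from h import *
s=manip.observe(); print(s["eef_pos"],s["ft_force"],s["moment"],s["orientation"],s["t"])
E
```

```text
[ 0.49341959 -0.15342873  0.13662368] [-2.41579814  1.48580064  9.34669166] [0.41685944 0.51733045 0.05463006] [1.83854437e-04 6.42448829e-01 7.66328558e-01 9.84824679e-05] 13.45
```

drive_tool([
  [0,0,-1,0.05,0.01,0,1],
  [0,0,-2,0.09,0.01,0,1],
  [0,0,-3,0.14,0.01,0,1],
])

```text
t: 13.7
eef_pos: [0.4936, -0.1534, 0.1366]
orientation: [0.0, 0.662, 0.749, 0.0]
ft_force: [-2.5, 1.9, 9.5]
width: 0.0146
grip_force: 60.4
```

```bash
python3 - <<'E'
from h import *
s=manip.observe(); print(s["eef_pos"],s["ft_force"],s["moment"],s["orientation"],s["t"])
E
```

```text
[ 0.49355324 -0.15342908  0.13661732] [-2.49271337  1.90274077  9.5152646 ] [0.44923978 0.5378861  0.03594001] [1.72347180e-04 6.62136399e-01 7.49383312e-01 1.03060788e-04] 13.7
```

drive_tool([
  [0,0,-1,0.05,0,0,1],
  [0,0,-2,0.09,0,0,1],
])

```text
t: 13.87
eef_pos: [0.4936, -0.1534, 0.1366]
orientation: [0.0, 0.675, 0.738, 0.0]
ft_force: [-1.2, 1.3, 9.7]
width: 0.0145
grip_force: 60.4
```

```bash
python3 - <<'E'
from h import *
s=manip.observe(); print(s["ft_force"],s["moment"],s["orientation"],s["t"])
E
```

```text
[-1.20362873  1.31506863  9.71110524] [0.41686869 0.50627708 0.06148685] [1.64922687e-04 6.75115534e-01 7.37711988e-01 1.07079228e-04] 13.8667
```

drive_tool([
  [0,0,-1,0.05,0,0,1],
  [0,0,-2,0.09,0,0,1],
])

```text
t: 14.03
eef_pos: [0.4937, -0.1534, 0.1366]
orientation: [0.0, 0.688, 0.726, 0.0]
ft_force: [-2.7, 2.8, 10.4]
width: 0.0148
grip_force: 60.4
```

```bash
python3 - <<'E'
from h import *
s=manip.observe(); print(s["ft_force"],s["moment"],s["orientation"],s["t"])
E
```

```text
[-2.71768714  2.83983936 10.44865218] [0.46419623 0.5173244  0.02855074] [1.33721396e-04 6.87896725e-01 7.25808556e-01 1.34782820e-04] 14.0333
```

drive_tool([
  [0,0,-1,0.05,0,0,1],
  [0,0,-2,0.1,0,0,1],
])

```text
t: 14.2
eef_pos: [0.4938, -0.1534, 0.1366]
orientation: [0.0, 0.7, 0.714, 0.0]
ft_force: [-1.9, 2.2, 9.8]
width: 0.0152
grip_force: 60.4
```

```bash
python3 - <<'E'
from h import *
s=manip.observe(); print(s["ft_force"],s["moment"],s["orientation"],s["t"])
E
```

```text
[-1.86357393  2.18788306  9.83405223] [0.52740376 0.56242024 0.03311738] [9.58555587e-05 7.00470286e-01 7.13681550e-01 1.20119788e-04] 14.2
```

drive_tool([
  [0,0,-1,0.05,0,0,1],
  [0,0,-2,0.1,0,0,1],
])

```text
t: 14.37
eef_pos: [0.4939, -0.1534, 0.1366]
orientation: [0.0, 0.713, 0.701, 0.0]
ft_force: [-1.0, 2.3, 11.0]
width: 0.0147
grip_force: 60.4
```

```bash
python3 - <<'E'
from h import *
s=manip.observe(); print(s["ft_force"],s["moment"],s["orientation"],s["t"])
E
```

```text
[-1.02749429  2.25710399 11.03296711] [0.54207518 0.51608438 0.04678225] [1.03450797e-04 7.12790363e-01 7.01377125e-01 1.26524431e-04] 14.3667
```

```bash
python3 - <<'E'
from h import *
im,C=snap("wrist","w5"); g=im.max(2); o,_=load("w4"); go=o.max(2)
for v in range(176,250,8):
    f=lambda G:[int(x) for x in (np.where(np.diff(G[v,285:360].astype(int))<-8)[0][:2]+285)]+[int(x) for x in (np.where(np.diff(G[v,285:360].astype(int))>8)[0][-2:]+285)]
    print(v,f(go),f(g),go[v,300:346:5],g[v,300:346:5])
crop=cv2.resize(np.hstack([o[140:280,260:380],im[140:280,260:380]]),None,fx=3.3,fy=3.3,interpolation=cv2.INTER_CUBIC); cv2.imwrite("pics/cmp.png",cv2.convertScaleAbs(crop,alpha=2.5))
E
```

```text
176 [306, 307, 336, 337] [291, 292, 337, 358] [48 79  7  6  5  5  7  2 72 70] [128 131   2   6   7   4   5   3 120 123]
184 [304, 305, 339, 340] [290, 291, 357, 358] [73 44 14 14 13 12 12 10 64 71] [124  35  13  10  14  18  13   8  92 126]
192 [303, 304, 339, 340] [290, 291, 356, 357] [72 11 14 20 18 16 16  9 55 71] [130  16  17  20  18  18  17  13  94 120]
200 [304, 305, 339, 340] [289, 290, 354, 355] [72 28 15 18 17 17 15 11 55 70] [126  47  17  19  19  18  17  12  96 121]
208 [304, 305, 339, 340] [288, 289, 353, 354] [72 47 14 17 18 16 13 12 64 70] [119  29  15  19  17  19  16  13  69 120]
216 [304, 305, 339, 340] [288, 289, 352, 353] [70 39 14 20 17 17 17 10 57 70] [125  79  24  36  32  16  17  13  96 117]
224 [302, 305, 342, 343] [301, 302, 351, 352] [72 45 15 19 17 14 14 10 54 69] [124  45  28  33  32  30  29  19  57 118]
232 [302, 304, 339, 343] [295, 301, 349, 357] [61 41 13 17 15 17 12 11 51 62] [ 99  42  23  34  17  18  12  11  51 115]
240 [293, 303, 350, 351] [292, 293, 350, 351] [51  2 14 18 18 15 13 12 18 51] [51  5 12 18 17 16 14  8 18 51]
248 [302, 352, 341, 342] [302, 352, 341, 342] [51  6 10 17 16 15 15 11  3 52] [51  9 11 18 15 16 17 11  6 51]
```

View pics/cmp.png

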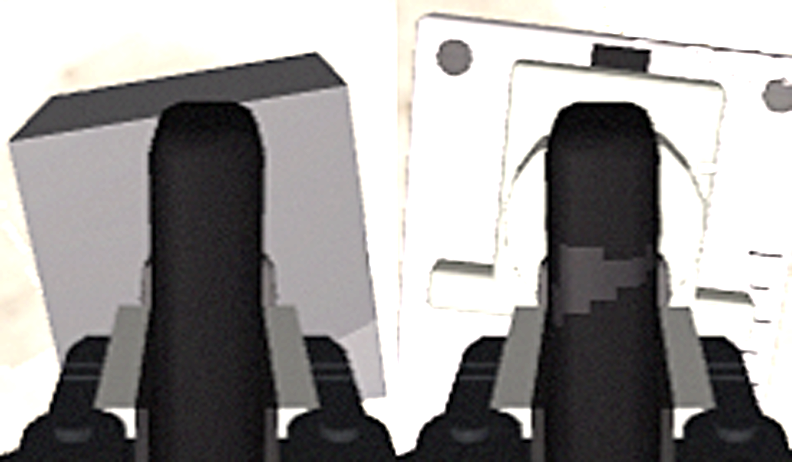

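The comparison shows the bar still square in the jaws, with its end at crop (205,105) and (600,105), and the fixture plate turned about 6 to 7 degrees, as expected. I continue in small steps until the torque rises.

drive_tool([
  [0,0,-1,0.05,0,0,1],
  [0,0,-1.5,0.07,0,0,1],
])

```text
t: 14.58
eef_pos: [0.494, -0.1533, 0.1366]
orientation: [0.0, 0.722, 0.692, 0.0]
ft_force: [-2.3, 2.3, 10.3]
width: 0.0144
grip_force: 60.5
```

```bash
python3 - <<'E'
from h import *
s=manip.observe(); print(s["ft_force"],s["moment"],s["orientation"],s["tau"],s["t"])
E
```

```text
[-2.31343947  2.30444053 10.32764634] [0.53258461 0.50119005 0.0504047 ] [1.02231297e-04 7.21938744e-01 6.91956950e-01 1.35583607e-04] [ -0.8639379  -71.13678932 -26.29829586  -0.3359312   -1.14417627
  -0.07417152] 14.5833
```

drive_tool([
  [0,0,-1,0.05,0,0,1],
  [0,0,-1.5,0.07,0,0,1],
])

```text
t: 14.75
eef_pos: [0.494, -0.1534, 0.1366]
orientation: [0.0, 0.731, 0.682, 0.0]
ft_force: [-2.4, 3.1, 10.4]
width: 0.0149
grip_force: 60.5
```

```bash
python3 - <<'E'
from h import *
s=manip.observe(); print(s["ft_force"],s["moment"],s["orientation"],s["tau"],s["t"])
E
```

```text
[-2.44042685  3.05161416 10.40274551] [0.58228809 0.47907485 0.07983158] [1.08185450e-04 7.30945432e-01 6.82435890e-01 1.38530671e-04] [-9.35860109e-01 -7.11711717e+01 -2.63095397e+01 -3.48252654e-01
 -1.14792231e+00 -3.04181012e-03] 14.75
```

```bash
cat > rd.py <<'E'
from h import *
a=[]
for i in range(8):
    s=manip.observe(); a.append(list(s["ft_force"])+list(s["moment"])+[s["tau"][5]]); manip.capture("side")
print(np.mean(a,0).round(3),np.std(a,0).round(3)[5],s["orientation"],s["t"])
E
python3 rd.py
```

```text
[-1.949  2.492 10.012  0.553  0.525  0.076  0.122] 0.021 [6.64805132e-05 7.30619657e-01 6.82784663e-01 1.28924086e-04] 15.1
```

drive_tool([
  [0,0,0,-0.1,0.12,0.2,1],
  [0,0,0,-0.1,0.12,0.2,1],
])

```text
t: 15.32
eef_pos: [0.4939, -0.1533, 0.1367]
orientation: [0.0, 0.731, 0.683, 0.0]
ft_force: [-1.1, 2.3, 7.1]
width: 0.0147
grip_force: 60.1
```

```bash
python3 rd.py
```

```text
[-1.375  2.095  7.586  0.447  0.391  0.093  0.078] 0.033 [7.21881107e-05 7.30641246e-01 6.82761564e-01 1.05721839e-04] 15.6667
```

drive_tool([
  [0,0,-0.7,0.02,0,0,1],
  [0,0,-1.4,0.04,0,0,1],
])

```text
t: 15.88
eef_pos: [0.494, -0.1533, 0.1367]
orientation: [0.0, 0.739, 0.674, 0.0]
ft_force: [-2.2, 2.1, 6.9]
width: 0.0145
grip_force: 60.2
```

```bash
python3 rd.py
```

```text
[-1.425  1.919  7.11   0.475  0.378  0.082  0.044] 0.025 [7.06650985e-05 7.38905494e-01 6.73809066e-01 9.71184793e-05] 16.2333
```

drive_tool([
  [0,0,-0.7,0.03,-0.01,0,1],
  [0,0,-1.4,0.07,-0.01,0,1],
])

```text
t: 16.45
eef_pos: [0.494, -0.1533, 0.1366]
orientation: [0.0, 0.747, 0.665, 0.0]
ft_force: [-1.3, 2.3, 8.4]
width: 0.0148
grip_force: 60.2
```

```bash
python3 rd.py
```

```text
[-1.498  1.996  7.459  0.485  0.362  0.088  0.061] 0.025 [5.42283814e-05 7.47089989e-01 6.64722903e-01 8.43641864e-05] 16.8
```

drive_tool([
  [0,0,-0.7,0.03,-0.01,0,1],
  [0,0,-1.4,0.07,-0.01,0,1],
])

```text
t: 17.02
eef_pos: [0.4941, -0.1533, 0.1367]
orientation: [0.0, 0.755, 0.655, 0.0]
ft_force: [-1.3, 1.4, 7.8]
width: 0.0147
grip_force: 60.2
```

```bash
python3 rd.py
```

```text
[-1.419  2.195  7.67   0.494  0.383  0.115  0.071] 0.029 [6.03535594e-05 7.55121478e-01 6.55584884e-01 9.54654521e-05] 17.3667
```

```bash
python3 - <<'E'
from h import *
snap("wrist","w6")
for f in("w4","w5","w6"):
    im,C=load(f); g=cv2.cvtColor(im,6).astype(float); res=[]
    for v in range(186,215):
        row=g[v]
        L=row[296:314];R=row[330:348]
        tl=(L[:4].mean()+14)/2; tr=(R[-4:].mean()+12)/2
        i=np.where(L>tl)[0].max(); l=296+i+(L[i]-tl)/(L[i]-L[i+1])
        j=np.where(R>tr)[0].min(); r=330+j-(R[j]-tr)/(R[j]-R[j-1]); res.append((v,l,r))
    a=np.array(res); print(f,np.polyfit(a[:,0]-200,a[:,1],1).round(3),np.polyfit(a[:,0]-200,a[:,2],1).round(3),np.std(a[:,1:],0))
s=manip.observe();print(s["t"])
E
```

```text
w4 [2.50000e-02 3.04647e+02] [-2.0000e-02  3.3952e+02] [0.2377706  0.19208224]
w5 [1.20000e-02 3.04677e+02] [1.40000e-02 3.39596e+02] [0.17182241 0.21374822]
w6 [5.00000e-03 3.04552e+02] [2.00000e-02 3.39508e+02] [0.08929709 0.29979548]
17.4667
```

drive_tool([
  [0,0,3,-0.14,0.01,0,1],
  [0,0,6,-0.28,0.02,0,1],
  [0,0,9,-0.42,0.03,0,1],
  [0,0,12,-0.56,0.02,0,1],
  [0,0,15,-0.7,0.01,0,1],
  [0,0,18,-0.85,0,0,1],
  [0,0,18,-0.85,0,0,1],
])

```text
t: 18.05
eef_pos: [0.4934, -0.1535, 0.1367]
orientation: [0.0, 0.642, 0.767, 0.0]
ft_force: [0.1, -0.8, 5.6]
width: 0.015
grip_force: 60.0
```

```bash
python3 rd.py
```

```text
[-0.663  0.518  5.634  0.147  0.201  0.017 -0.404] 0.024 [3.01696636e-04 6.43327468e-01 7.65591061e-01 7.03983531e-05] 18.4
```

drive_tool([
  [0,0,0,0,0,2,1],
  [0,0,0,0,0,4,1],
  [0,0,0,0,0,7,1],
  [0,0,0,0,0,10,1],
  [0,0,0,0,0,14,1],
  [0,0,0,0,0,20,1],
  [0,0,0,0,0,40,1],
  [0,0,0,0,0,55,1],
  [0,0,7,-10,20,55,1],
  [0,0,14,-20,45,55,1],
  [0,0,21,-35,75,55,1],
  [0,0,28,-47,105,55,1],
  [0,0,35,-60,135,55,1],
  [0,0,42,-69.4,154.6,55,1],
  [0,0,50,-69.4,154.6,55,1],
  [0,0,50.1,-69.4,154.6,55,1],
  [0,0,50.1,-69.4,154.6,55,1],
  [0,0,50.1,-69.4,154.6,55,1],
])

```text
t: 19.95
eef_pos: [0.4243, 0.0007, 0.1916]
orientation: [0.0, 0.261, 0.965, -0.0]
ft_force: [0.7, -0.0, -1.9]
width: 0.0151
grip_force: 59.0
```

```bash
python3 - <<'E'
from h import *
im,C=snap("side","s4"); s=manip.observe(); e=np.array(s["eef_pos"]); print(e,s["orientation"],s["ft_force"],s["t"])
t=e[2]-.1047; K=np.array([.4241,.0011])+2.7e-3*np.array([.866,-.5])
print([proj(C,[[K[0],K[1],t+h]]).round(1)[0].tolist() for h in(0,.02,.04,.052)])
g=cv2.cvtColor(im,6)
for h in(.01,.02,.035,.052):
    u,v=proj(C,[[K[0],K[1],t+h]])[0].round().astype(int); print(u,v,list(map(int,g[v,u-16:u+17])))
E
```

```text
[0.42426814 0.00067657 0.19154753] [ 2.55404236e-04  2.60808055e-01  9.65390643e-01 -4.68055035e-06] [-0.29076674 -0.66116327 -2.07742706] 20.0
[[364.4, 238.4], [365.2, 227.3], [366.0, 216.0], [366.5, 209.1]]
365 233 [98, 95, 89, 89, 89, 89, 89, 89, 90, 88, 85, 77, 74, 78, 81, 82, 79, 75, 69, 64, 98, 153, 178, 167, 155, 150, 127, 99, 90, 101, 138, 179, 199]
365 227 [78, 80, 81, 80, 81, 83, 84, 82, 82, 83, 80, 76, 72, 76, 79, 81, 82, 79, 75, 69, 87, 139, 177, 184, 183, 183, 185, 188, 187, 185, 184, 187, 194]
366 219 [92, 77, 67, 63, 60, 59, 65, 76, 87, 109, 123, 105, 76, 72, 77, 82, 82, 80, 75, 72, 110, 168, 201, 204, 204, 202, 204, 203, 204, 204, 203, 203, 203]
366 209 [203, 203, 204, 204, 203, 197, 194, 174, 109, 52, 43, 47, 51, 52, 59, 65, 66, 69, 71, 68, 62, 55, 48, 46, 47, 54, 62, 65, 67, 73, 77, 82, 87]
```

drive_tool([
  [0,0,0,-0.2,0.4,-15,1],
  [0,0,0,-0.2,0.4,-27,1],
  [0,0,0,-0.2,0.4,-30,1],
  [0,0,0,-0.2,0.4,-33,1],
  [0,0,0,-0.2,0.4,-36,1],
  [0,0,0,-0.2,0.4,-39,1],
  [0,0,0,-0.2,0.4,-42,1],
  [0,0,0,-0.2,0.4,-42,1],
])

```text
t: 20.67
eef_pos: [0.4236, 0.0016, 0.1491]
orientation: [-0.0, 0.259, 0.966, -0.0]
ft_force: [-0.0, -0.0, -1.6]
width: 0.0151
grip_force: 59.0
```

drive_tool([
  [0,0,0,0.4,-0.4,-6,1],
  [0,0,0,0.4,-0.4,-12,1],
  [0,0,0,0.4,-0.4,-18,1],
  [0,0,0,0.4,-0.4,-24,1],
  [0,0,0,0.4,-0.4,-30,1],
  [0,0,0,0.4,-0.4,-34,1],
  [0,0,0,0.4,-0.4,-36,1],
  [0,0,0,0.4,-0.4,-37,1],
  [0,0,0,0.4,-0.4,-38,1],
  [0,0,0,0.4,-0.4,-38,1],
])

```text
t: 21.5
eef_pos: [0.4241, 0.0012, 0.1114]
orientation: [0.0, 0.259, 0.966, 0.0]
ft_force: [-0.7, 0.5, -0.6]
width: 0.0149
grip_force: 59.0
```

Open gently, then rise.

drive_tool([
  [0,0,0,0,0,-0.5,1],
  [0,0,0,0,0,-0.5,0.5],
  [0,0,0,0,0,-0.5,0.3],
  [0,0,0,0,0,0,-0.3],
  [0,0,0,0,0,0,-1],
  [0,0,0,0,0,0,-1],
  [0,0,0,0,0,0,-1],
  [0,0,0,0,0,15,-1],
  [0,0,0,0,0,40,-1],
  [0,0,0,0,0,80,-1],
  [0,0,0,0,0,100,-1],
  [0,0,0,20,-45,100,-1],
  [0,0,0,40,-90,100,-1],
  [0,0,0,55,-130,100,-1],
  [0,0,0,70,-156,80,-1],
  [0,0,0,70,-156,45,-1],
  [0,0,0,70,-156,5,-1],
  [0,0,0,70,-156,-9,-1],
  [0,0,0,70,-156,-9,-1],
  [0,0,0,70,-156,-9,-1],
])

```text
t: 23.17
eef_pos: [0.4937, -0.1547, 0.1022]
orientation: [-0.001, 0.259, 0.966, 0.0]
ft_force: [1.1, -0.8, -0.3]
width: 0.0858
grip_force: 0.0
```

```bash
python3 - <<'E'
from h import *
im,C=snap("wrist","w7"); s=manip.observe(); print(s["eef_pos"],s["t"],s["ft_force"],s["width"])
def rect(f):
    im,C=load(f); g=cv2.cvtColor(im,6); cx,cy=.4939,-.1553; n=400
    gx,gy=np.meshgrid(np.arange(n),np.arange(n)); X=np.stack([cx+(200-gy)*1e-4,cy+(200-gx)*1e-4,np.full(gx.shape,.044)],-1).reshape(-1,3)
    uv=proj(C,X).astype(np.float32).reshape(n,n,2); return cv2.remap(g,uv[...,0],uv[...,1],cv2.INTER_CUBIC)
for f in("w1","w7"):
    r=rect(f)
    for y in range(100,310,12): print("".join(f"{int(x):4d}" for x in r[y,100:310:10]))
    for th in (36,40):
        mk=np.zeros_like(r); cv2.circle(mk,(200,200),105,255,-1)
        m=((r<th)&(mk>0)).astype(np.uint8)*255
        k=max(cv2.findContours(m,0,1)[0],key=cv2.contourArea); h=cv2.approxPolyDP(cv2.convexHull(k),5,True)[:,0]
        print(f,th,cv2.contourArea(k),[( *p, round(float(np.degrees(np.arctan2(-(h[(i+1)%len(h)]-p)[0],-(h[(i+1)%len(h)]-p)[1])))%60-60,1), round(float(np.linalg.norm(h[(i+1)%len(h)]-p)))) for i,p in enumerate(h)])
a,_=load("s1"); im,S=snap("side","s5"); g=cv2.cvtColor(im,6); g0=cv2.cvtColor(cv2.imread("pics/side0.png"),6)
d=cv2.absdiff(g,g0)[195:300,325:400]; print("stand diff",(d>25).sum())
t0=cv2.imread("pics/top0.png"); tt,_=snap("top","top2")
d=cv2.absdiff(t0,tt).max(2); print("top diff key",(d[240:290,225:275]>30).sum(),"roll",(d[125:160,240:275]>30).sum())
E
```

```text
[ 0.49441032 -0.1548399   0.10318572] 23.2167 [ 0.02063435 -0.25782573 -0.32677273] 0.08521972536962953
  73  46  37  43  44  43  43  44  44  44  45  45  44  46  45  43  43  41  39  46  83
  36  40  43  44  44  43  45  46  47  47  48  44  40  47  46  45  45  44  44  37  41
  39  45  45  45  46  47  47  48  42  29  23  19  17  22  43  47  45  44  43  44  37
  45  43  44  45  39  31  21  17  17  19  20  21  20  18  24  42  46  44  45  44  43
  46  46  46  47  20  19  19  19  17  18  16  19  20  19  19  17  35  47  45  44  43
  45  44  47  37  17  16  20  29  39  44  51  27  15  18  21  20  18  27  47  46  45
  44  46  46  36  35  44  46  47  47  45  46  46  29  15  19  19  21  18  23  45  46
  46  46  45  47  45  46  46  46  45  44  46  45  47  40  20  18  19  18  22  46  45
  47  44  45  46  46  45  43  46  44  44  45  45  45  47  42  20  17  14  33  46  46
  47  45  45  46  46  45  46  45  44  45  45  46  45  45  46  47  23  14  41  45  46
  44  45  45  45  46  45  47  46  44  44  46  45  45  43  45  44  26  18  44  46  44
  42  44  44  46  45  45  46  46  44  45  46  45  44  44  45 
[... 2704 characters left out ...]
45  45  47  50  38  18  35 101
w7 36 7890.0 [(np.int32(138), np.int32(136), -15.5, 88), (np.int32(223), np.int32(114), -11.7, 62), (np.int32(269), np.int32(155), -24.2, 31), (np.int32(287), np.int32(180), -14.9, 82), (np.int32(266), np.int32(259), -16.0, 16), (np.int32(250), np.int32(263), -8.2, 149), (np.int32(133), np.int32(171), -8.1, 35)]
w7 40 8612.5 [(np.int32(138), np.int32(134), -16.4, 89), (np.int32(225), np.int32(113), -12.4, 62), (np.int32(271), np.int32(155), -24.2, 31), (np.int32(289), np.int32(180), -15.4, 83), (np.int32(267), np.int32(260), -17.5, 18), (np.int32(249), np.int32(264), -7.8, 152), (np.int32(129), np.int32(171), -13.7, 38)]
stand diff 3132
top diff key 1740 roll 0
```

drive_tool([
  [0,0,0,0,0,40,-1],
  [0,0,0,0,0,80,-1],
  [0,0,0,0,0,120,-1],
  [0,0,0,-20,-40,150,-1],
  [0,0,0,-40,-80,180,-1],
  [0,0,0,-60,-120,180,-1],
  [0,0,0,-80,-160,180,-1],
  [0,0,0,-100,-200,180,-1],
  [0,0,0,-100,-200,180,-1],
  [0,0,0,-100,-200,180,-1],
  [0,0,0,-100,-200,180,-1],
])

```text
t: 24.23
eef_pos: [0.3934, -0.3559, 0.2838]
orientation: [0.001, 0.26, 0.966, -0.001]
ft_force: [-0.2, 0.3, -0.8]
width: 0.0853
grip_force: 0.0
```

```bash
python3 - <<'E'
from h import *
for n in("side","top"):
    im,C=snap(n,n+"9"); o,_=load(n+"0")
    (x0,x1,y0,y1)=(325,400,200,300) if n=="side" else (222,280,235,295)
    f=lambda I:((I.max(2)[y0:y1,x0:x1]<(38 if n=="side" else 40))*255).astype(np.uint8)
    for I in(o,im):
        k=max(cv2.findContours(f(I),0,1)[0],key=cv2.contourArea); print(n,cv2.contourArea(k),[np.round(z,1) for z in cv2.minAreaRect(k)],cv2.boundingRect(k))
    d=cv2.absdiff(o,im).max(2)[y0:y1,x0:x1]; print("diff",(d>30).sum())
    if n=="top":
        for (a,b,c,e) in((125,160,240,275),(215,255,340,372)): print((cv2.absdiff(o,im).max(2)[a:b,c:e]>30).sum())
s=manip.observe();print(s["t"],s["eef_pos"])
im,_=load("side9");o,_=load("side0"); G=cv2.cvtColor(im,6);H=cv2.cvtColor(o,6)
for v in(222,238,252,258,262): print(v,list(map(int,H[v,335:400:3])),list(map(int,G[v,335:400:3])))
E
```

```text
side 6.5 [array([53.9, 42.7]), array([12.2,  4.4]), np.float64(4.8)] (48, 40, 13, 6)
side 136.5 [array([49.5, 38. ]), array([14., 23.]), np.float64(90.0)] (38, 31, 24, 15)
diff 894
top 405.0 [array([29. , 31.8]), array([30.5, 44.9]), np.float64(16.1)] (9, 8, 40, 43)
top 391.5 [array([28.9, 31.5]), array([30.2, 44.9]), np.float64(16.1)] (9, 8, 40, 43)
diff 640
0
0
24.3333 [ 0.39423385 -0.35421278  0.28329707]
222 [155, 159, 100, 111, 36, 39, 39, 37, 41, 41, 37, 70, 162, 188, 186, 169, 148, 125, 188, 164, 173, 133] [168, 174, 111, 81, 40, 40, 41, 41, 42, 43, 39, 95, 184, 204, 202, 185, 160, 136, 204, 177, 188, 134]
238 [178, 181, 141, 63, 73, 74, 81, 100, 53, 39, 38, 40, 40, 39, 39, 39, 39, 37, 186, 188, 187, 187] [194, 198, 156, 69, 81, 82, 80, 84, 41, 41, 36, 36, 37, 38, 37, 35, 38, 50, 203, 204, 201, 201]
252 [189, 179, 124, 98, 98, 101, 79, 58, 52, 67, 75, 61, 81, 101, 99, 101, 131, 168, 188, 187, 187, 181] [206, 195, 139, 108, 111, 112, 87, 64, 56, 73, 82, 59, 92, 110, 108, 96, 80, 107, 124, 121, 115, 111]
258 [66, 59, 89, 100, 102, 99, 101, 98, 66, 53, 49, 47, 51, 72, 100, 101, 101, 102, 83, 76, 189, 186] [70, 66, 98, 111, 112, 110, 111, 104, 64, 56, 51, 47, 53, 87, 108, 108, 107, 108, 90, 61, 124, 124]
262 [59, 53, 53, 52, 63, 94, 101, 100, 100, 99, 101, 98, 68, 53, 54, 68, 73, 53, 54, 95, 188, 187] [65, 58, 58, 57, 68, 104, 111, 109, 109, 110, 111, 107, 72, 55, 55, 75, 76, 55, 55, 74, 126, 123]
```

```bash
python3 -c "
from bench import manip
print(manip.job_done())"
```

```text
the job is handed in; nothing more can be done
None
```

I seated the key on the socket floor, turned the screw clockwise until the torque rose above friction, put the key back down in its stand, released it, and handed the job in at about 24 s. The lens and pad roll did not move. The one thing not confirmed is the stop itself: it was inferred from the torque and from the socket angle afterwards, which repeats every 60° and so fits the stop but can't prove it, and the torque rise was gradual, with the key about 20° past the expected stop angle.

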